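# Weigh a set of soapstone seals in their carrier

## Task

Check the spring balance first: set the brass check weight gently in the centre of its pan, let it settle, then put it back fully on its cork coaster. Next set the empty wooden carrier centred on the pan and load every squat round seal upright into it, one to a well, letting go so that the full set settles on the balance. Then lift the loaded carrier back to the middle of the silicone mat, leaving the weight on its coaster, the pan empty and never driven down to its stop, and the jar, brush rest and tall seal where they are.

Things in the scene. Friction and masses are not known exactly. Their poses are not given: they have to be found in the camera images.
- scale: white spring balance, fixed; housing 150 x 150 mm, 66 mm high, with a round dial on its far side; origin at the centre of its underside on the shelf, z up
- pan_top (a point): centre of the top face of the balance's flat round steel pan (diameter 180 mm, no rim, 4 mm thick), 100 mm above the shelf when empty; it sinks with the pan
- pan (a joint): how far the sprung pan is pressed down, m: 0 empty, about 0.0098 under the check weight (500 N/m), stop at 0.030; coming within 2 mm of the stop (over 0.028) counts as driven down to it
- weight: brass check weight, 500 g: cylinder of 46 mm diameter and 34 mm height with a 20 mm diameter knob on a neck above it (knob from 43 to 58 mm up); origin at the centre of its underside, z up; starts on the coaster
- coaster: round cork coaster, fixed flat on the shelf, diameter 96 mm, 5 mm thick; origin at the centre of its underside
- mat: square dark grey hard silicone mat, fixed flat on the shelf, 190 x 190 mm, 5 mm thick; origin at the centre of its underside, sides along its x and y
- carrier: light wooden carrier, 240 g: square plate 124 x 124 mm, 16 mm thick, with four square wells 38 x 38 mm, 11 mm deep, at x, y = +-34 mm, and an upright square handle post 20 x 20 mm in the middle whose top is 78 mm above the underside; origin at the centre of its underside, z up, x and y along its sides and the faces of the post; starts empty on the mat
- carrier_grip (a point): point on the axis of the carrier's handle post, 63 mm above the carrier's underside, good to grip at
- well0 (a point): centre of the floor of well 0 of the carrier, 5 mm above the carrier's underside
- well1 (a point): centre of the floor of well 1 of the carrier, 5 mm above the carrier's underside
- well2 (a point): centre of the floor of well 2 of the carrier, 5 mm above the carrier's underside
- well3 (a point): centre of the floor of well 3 of the carrier, 5 mm above the carrier's underside
- seal0: squat round grey soapstone seal, 30 mm diameter, 36 mm tall with a bevelled top, about 55 g, standing on the shelf; origin at the centre of its underside, z up; two to four of the four are present, the others are None
- seal1: squat round grey soapstone seal, 30 mm diameter, 36 mm tall with a bevelled top, about 55 g, standing on the shelf; origin at the centre of its underside, z up; two to four of the four are present, the others are None
- seal2: squat round grey soapstone seal, 30 mm diameter, 36 mm tall with a bevelled top, about 55 g, standing on the shelf; origin at the centre of its underside, z up; two to four of the four are present, the others are None
- seal3: squat round grey soapstone seal, 30 mm diameter, 36 mm tall with a bevelled top, about 55 g, standing on the shelf; origin at the centre of its underside, z up; two to four of the four are present, the others are None
- jar: bystander: ivory ceramic jar, 84 mm across, 110 mm tall, at the back of the shelf; origin at the centre of its underside
- brush_rest: bystander: white porcelain brush rest, 35 x 120 mm, 26 mm high; origin at the centre of its underside
- tall_seal: bystander: finished grey soapstone seal, 34 x 34 mm square and 90 mm tall with a ball top; origin at the centre of its underside; not one of those to weigh

How it is judged:
By the outcome, as a careful person would: the job done as asked, in the order asked, and still so for the second after the job is handed in, with the robot touching nothing.
Of seal0, seal1, seal2, seal3 only 2 to 4 are there at a start; the rules pass over those that are not, and their reading is None.
At some moment in a run one of weight, seal0, seal1, seal2, seal3 may be knocked a few centimetres aside while the robot is not near it.
It also fails if it takes over 210 s, if anything falls off the work surface, if the arm or the gripper's body presses on something with over 40 N, if the wrist force passes 120 N, or if a joint passes its speed limit or range.

## Robot

A 6-joint arm with a two-finger parallel gripper is mounted at the origin on the work surface. World frame = base frame: x ahead of the robot, y to its left, z up, the work surface at z = 0. Lengths are in mm, angles in rad, forces in N, time in s.
With the tool pointing down it reaches from about 375 to 900 mm from the base axis. Payload 3.1 kg.
Tool frame: the origin (TCP) lies at the centre of the arm's flange, where the gripper is bolted on; the fingertips stand 173 mm ahead of it and the grasp point (between the pads) lies 155 mm ahead of it; z points along the fingers, y is the line along which they close (so a half turn about z gives the same grasp; the last joint's range is limited). The gripper opens to 85 mm and grips with 20 to 120 N. Pads are 22 mm wide; open, the fingers measure 114 mm over their backs; the gripper's body (76 mm by 85 mm) begins 54 mm behind the grasp point. The pads swing forward as they close: fully open they stand 13 mm farther back than shut.
Start: joints at [0.997, 0.527, 1.433, -0, 1.181, -0.178], TCP at [240.925, 576.674, 404.71] pointing down, gripper open.
Joint ranges: [-3.08, 3.08], [-0.75, 2.2], [0.22, 2.44], [-1.43, 4.57], [0, 2.65], [-2.85, 2.85]. Speed limits (rad/s): [2.79, 2.79, 3.14, 3.14, 3.14, 3.14].

## Interface

Orientations are given as a unit quaternion [w, x, y, z].
In Python, from bench import move_pose, servo_line, movej, ungrasp, gripper_close, hold, inverse_kinematics, read_state, snapshot, PlanningError, job_done gives the robot as it stands. Calls block until the motion is done:
- move_pose(position, orientation): joint-space move of the TCP to a pose.
- servo_line(position, attitude=None, vel=150, guard=None): straight line of the TCP; attitude=None keeps the orientation; vel is the mean speed in mm/s. With guard (N) it stops when the force on the tool has changed by that much, and returns True; else False.
- movej(angles): joint-space move.
- ungrasp() and gripper_close(effort=None): open the fingers fully, or close them until they stop; effort is the grip in N (None keeps the last).
- hold(seconds).
- inverse_kinematics(position, orientation): joint angles nearest the present ones, or None.
- read_state(): the state.
- snapshot(name): name is "side" or "top" or "wrist"; returns a dict with "image" (384x512x3 uint8, blue, green, red), "vfov" (degrees; the focal length in pixels is half the picture's height over the tangent of half this angle, whatever the lens; pixels are square), "cx", "cy" (the principal point, pixels), "world_from_camera" (4x4, takes a point from camera to world coordinates). Camera axes: x right, y down, z forward; pixel columns grow to the right and rows downward; lengths in mm; the calibration is good to about 2 mm. A picture is of the moment at which its call begins. There is no depth.
A pose or a line that the arm cannot do raises PlanningError and nothing moves.
- job_done(): hands the job in; it is judged then, once.
The state is a dict: "time_s": time; "joint_pos": joint angles; "joint_velocities": joint speeds; "joint_efforts": joint torques, N m; "tcp_pos": TCP position; "tool_rot": TCP orientation; "contact_force": force on the tool from outside, world axes, zero at the start; "ft_torque": the same for the moment, N m; "finger_gap": finger opening in mm; "gripper_force": force on a finger pad.
Only numpy, scipy, OpenCV 4.12 (cv2) and the standard library are available. Lean on these libraries where they do the work, as an engineer would, in place of code of your own. Each camera call takes 0.05 s, during which the arm holds its last target. There are 200 camera calls.

## Working session

There is one attempt and no reset: what is moved stays moved. The work goes in short steps, each a Python script; the robot and the scene stay as the last script left them, time stands still between calls to the robot, and variables do not carry over. Pictures are saved under pics/ and viewed, at most 14 in all, crops included, and the job is handed in when it is done.

```bash
mkdir -p pics; ls; python3 - <<'E'
from bench import *
import cv2, numpy as np
for n in ("top","side"):
    s=snapshot(n); cv2.imwrite(f"pics/{n}0.png",s["image"]); print(n,s["vfov"],s["cx"],s["cy"],np.round(s["world_from_camera"],3).tolist(),[k for k in s])
s=read_state();print(s)
E
```

```text
pics
top 49.01246411814086 255.06743204436773 194.0228686025926 [[-0.011, -0.998, 0.067, 496.993], [-1.0, 0.012, 0.018, 4.196], [-0.019, -0.066, -0.998, 1277.028], [0.0, 0.0, 0.0, 1.0]] ['image', 'vfov', 'cx', 'cy', 'world_from_camera']
side 51.32482559721065 256.80395966947856 190.6713061346216 [[0.94, -0.179, 0.291, 321.143], [-0.341, -0.552, 0.761, -689.99], [0.024, -0.814, -0.58, 649.55], [0.0, 0.0, 0.0, 1.0]] ['image', 'vfov', 'cx', 'cy', 'world_from_camera']
{'time_s': 0.1, 'joint_pos': array([ 9.96481988e-01,  5.28397543e-01,  1.43375313e+00, -1.03243630e-05,
        1.18139775e+00, -1.78489397e-01]), 'joint_velocities': array([ 0.00029865, -0.00122704, -0.00325102,  0.00068257, -0.00199311,
       -0.00045948]), 'joint_efforts': array([-5.78941163e-04, -4.43305707e+01, -1.78586537e+01, -3.03846664e-04,
        3.86328378e-03, -1.27573531e-05]), 'tcp_pos': array([240.78419402, 576.43343501, 403.82287547]), 'tool_rot': array([-3.55007349e-04,  1.96620962e-01,  9.80479087e-01, -9.11179408e-04]), 'contact_force': array([-0.25877249,  0.12945055, -0.37527209]), 'ft_torque': array([-0.00469404,  0.02553824,  0.00921645]), 'gripper_force': 0.0, 'finger_gap': 85.12786337671348}
```

View pics/top0.png

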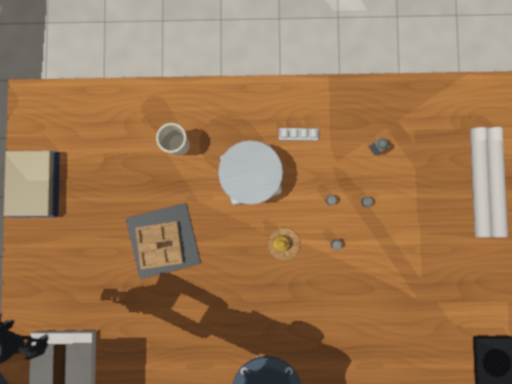

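View pics/side0.png

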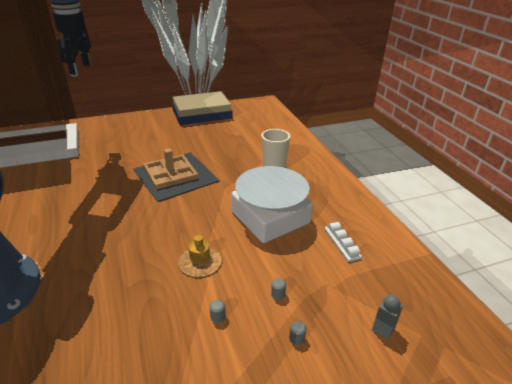

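The top view shows the carrier on its mat at about (160,245), the pan at (251,172), the weight on its coaster at (283,243), and three squat seals at (332,200), (368,202) and (337,244). The tall seal is at (380,146), the jar at (172,139) and the brush rest at (299,134). The side view agrees.

```bash
cat > h.py <<'E'
from bench import *
import cv2, numpy as np
from scipy.spatial.transform import Rotation as R
def ray(s,uv,z):
    f=s["image"].shape[0]/2/np.tan(np.radians(s["vfov"]/2)); T=np.array(s["world_from_camera"])
    uv=np.atleast_2d(np.array(uv,float))
    d=np.c_[(uv[:,0]-s["cx"])/f,(uv[:,1]-s["cy"])/f,np.ones(len(uv))]@T[:3,:3].T
    return (T[:3,3]+d*((z-T[2,3])/d[:,2])[:,None])[:,:2]
def px(s,p):
    f=s["image"].shape[0]/2/np.tan(np.radians(s["vfov"]/2)); T=np.array(s["world_from_camera"])
    c=(np.atleast_2d(p)-T[:3,3])@T[:3,:3]
    return c[:,:2]/c[:,2:]*f+[s["cx"],s["cy"]]
def quat(yaw):  # tool down, closing line (tool y) along world angle yaw (+-pi)
    x=np.array([np.sin(yaw),-np.cos(yaw),0]); y=np.array([np.cos(yaw),np.sin(yaw),0])
    q=R.from_matrix(np.c_[x,y,np.cross(x,y)]).as_quat()
    return q[[3,0,1,2]]
def over(x,y,zg,yaw):  # joint move, grasp point at x,y,zg; best half-turn
    best=None
    for k in (0,np.pi):
        q=quat(yaw+k); j=inverse_kinematics([x,y,zg+155],q)
        if j is not None and (best is None or abs(j[5])<abs(best[0])): best=(j[5],q)
    move_pose([x,y,zg+155],best[1]); return best[1]
def line(x,y,zg,vel=150,guard=None): return servo_line([x,y,zg+155],vel=vel,guard=guard)
def shot(n,name):
    s=snapshot(n)
    if name: cv2.imwrite(f"pics/{name}.png",s["image"])
    return s
E
python3 - <<'E'
from h import *
s=shot("top",None)
print("seals",ray(s,[(332,200),(368,202),(337,244)],36),"pan",ray(s,(251,172),100),"weight",ray(s,(283,243),50),"carrier",ray(s,(160,245),16))
w=ray(s,(283,243),50)[0]
over(w[0],w[1],260,np.arctan2(w[1],w[0])+np.pi/2)
s=shot("wrist","w1"); print(s["vfov"],s["cx"],s["cy"],np.round(s["world_from_camera"],3).tolist(),read_state()["tcp_pos"],read_state()["joint_pos"])
E
```

```text
seals [[ 559.66946243 -199.5414132 ]
 [ 552.56954569 -304.72293284]
 [ 430.88977572 -211.1667162 ]] pan [[637.8824559   36.15760858]] weight [[436.01899916 -53.06029892]] carrier [[431.95189867 312.77051375]]Traceback (most recent call last):
  File "<stdin>", line 5, in <module>
  File "h.py", line 22, in over
    move_pose([x,y,zg+155],best[1]); return best[1]
                           ~~~~^^^
TypeError: 'NoneType' object is not subscriptable
```

```bash
python3 - <<'E'
from h import *
w=np.array([436,-53])
for zg in (40,80,120,160,200,240):
  print(zg,[np.round(j,2).tolist() if (j:=inverse_kinematics([*w,zg+155],quat(y))) is not None else None for y in (1.45,1.45-np.pi)])
j=np.array(read_state()["joint_pos"]);print(j)
over(*w,180,1.45)
s=shot("wrist","w1"); print(s["vfov"],s["cx"],s["cy"],np.round(s["world_from_camera"],3).tolist(),read_state()["tcp_pos"],read_state()["joint_pos"])
E
```

```text
40 [None, None]
80 [None, None]
120 [None, None]
160 [None, None]
200 [None, None]
240 [None, None]
[ 9.96502295e-01  5.28291680e-01  1.43361514e+00 -4.62716984e-05
  1.18139667e+00 -1.78516825e-01]Traceback (most recent call last):
  File "<stdin>", line 6, in <module>
  File "h.py", line 22, in over
    move_pose([x,y,zg+155],best[1]); return best[1]
                           ~~~~^^^
TypeError: 'NoneType' object is not subscriptable
```

```bash
sed -i 's/x=np.array(\[np.sin(yaw),-np.cos(yaw),0\])/x=np.array([-np.sin(yaw),np.cos(yaw),0])/' h.py; python3 - <<'E'
from h import *
w=np.array([436,-53])
for zg in (40,120,200,260,320):
  print(zg,[np.round(j,2).tolist() if (j:=inverse_kinematics([*w,zg+155],quat(y))) is not None else None for y in (1.45,1.45-np.pi)])
over(*w,200,1.45)
s=shot("wrist","w1"); print(s["vfov"],s["cx"],s["cy"],np.round(s["world_from_camera"],3).tolist(),read_state()["tcp_pos"],read_state()["joint_pos"])
E
```

```text
40 [[-0.38, 0.7, 2.04, -0.0, 0.4, -1.83], [-0.38, 0.7, 2.04, -0.0, 0.4, 1.32]]
120 [[-0.38, 0.52, 2.01, -0.0, 0.61, -1.83], [-0.38, 0.52, 2.01, -0.0, 0.61, 1.32]]
200 [[-0.38, 0.36, 1.94, -0.0, 0.84, -1.83], [-0.38, 0.36, 1.94, -0.0, 0.84, 1.32]]
260 [[-0.38, 0.26, 1.86, -0.0, 1.01, -1.83], [-0.38, 0.26, 1.86, -0.0, 1.01, 1.32]]
320 [[-0.38, 0.18, 1.78, -0.0, 1.18, -1.83], [-0.38, 0.18, 1.78, -0.0, 1.18, 1.32]]
64.71961612462817 254.3547430966064 191.05493515072735 [[-0.119, -0.94, -0.32, 518.825], [-0.993, 0.113, 0.038, -63.264], [0.001, 0.322, -0.947, 323.319], [0.0, 0.0, 0.0, 1.0]] [436.20573029 -52.48471485 355.06647897] [-3.75182811e-01  3.62233359e-01  1.93597163e+00  1.13643000e-04
  8.43071897e-01  1.31502343e+00]
```

View pics/w1.png

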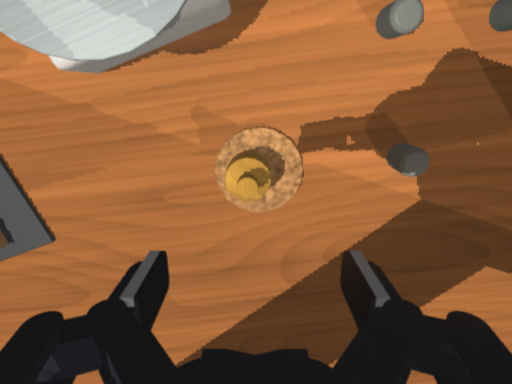

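The wrist view shows the weight at about (248,178), off-centre on its coaster at (259,169). The pan is at the upper left and the seals are at (405,15), (408,158) and (505,12). For fine measurements I'll put the camera straight above each object.

```bash
cat >> h.py <<'E'
OFF=None
def look(x,y,camz,yaws=np.arange(0,2*np.pi,np.pi/12)):  # camera plumb over x,y ; least joint motion
    j0=np.array(read_state()["joint_pos"]); best=None
    for yaw in yaws:
        q=quat(yaw); Rm=R.from_quat(q[[1,2,3,0]]).as_matrix()
        p=np.array([x,y,camz])-Rm@CAM
        j=inverse_kinematics(p,q)
        if j is None: continue
        c=np.abs(np.array(j)-j0).max()
        if best is None or c<best[0]: best=(c,p,q)
    move_pose(best[1],best[2]); return snapshot("wrist")
def hsv(s): return cv2.cvtColor(s["image"],cv2.COLOR_BGR2HSV)
def blobs(mask,amin):
    cs,_=cv2.findContours(cv2.morphologyEx(mask.astype(np.uint8),cv2.MORPH_OPEN,np.ones((3,3))),cv2.RETR_EXTERNAL,cv2.CHAIN_APPROX_NONE)
    return sorted([c for c in cs if cv2.contourArea(c)>amin],key=cv2.contourArea,reverse=True)
E
python3 - <<'E'
from h import *
st=read_state();s=snapshot("wrist");T=s["world_from_camera"]
Rm=R.from_quat(np.array(st["tool_rot"])[[1,2,3,0]]).as_matrix()
o=Rm.T@(T[:3,3]-st["tcp_pos"]);print(o)
open("h.py","a").write(f"CAM=np.array({np.round(o,2).tolist()})\n")
im=hsv(s)
for p in [(248,165),(245,185),(285,150),(280,195),(200,200),(410,10),(408,152),(100,20),(60,20)]: print(p,im[p[1],p[0]])
E
python3 - <<'E'
from h import *
t=read_state()["time_s"]
s=look(436,-53,330); cv2.imwrite("pics/w2.png",s["image"]); print(read_state()["time_s"]-t,read_state()["time_s"])
E
```

```text
[83.29914021  0.77741193 31.79662935]
(248, 165) [ 18 171 206]
(245, 185) [ 18 170 205]
(285, 150) [ 15 138 199]
(280, 195) [ 15 137 182]
(200, 200) [ 13 167 179]
(410, 10) [ 37  17 134]
(408, 152) [18 39 66]
(100, 20) [ 60   7 211]
(60, 20) [ 65   7 209]
0.4750000000000001 3.075
```

View pics/w2.png

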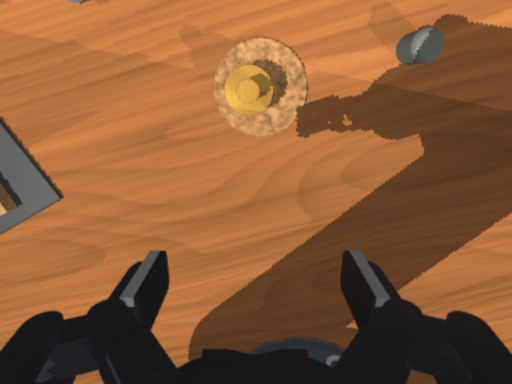

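The camera is plumb over the weight, which sits at (249,90), with the coaster centre near (261,87).

```bash
cat >> h.py <<'E'
def find_weight(s,z0):  # brass: wcentre (x,y) with underside at z0
    h=hsv(s); m=(h[...,0]>=16)&(h[...,0]<=26)&(h[...,1]>155)
    c=max(blobs(m,100),key=lambda c:cv2.contourArea(c)/cv2.minEnclosingCircle(c)[1]**2*min(1,cv2.contourArea(c)/900))
    e,r=cv2.minEnclosingCircle(cv2.convexHull(c)); return ray(s,e,z0+34)[0],e,r
E
python3 - <<'E'
from h import *
s=snapshot("wrist"); w,e,r=find_weight(s,5); print("w",w,e,r)
h=hsv(s); m=(h[...,1]<152)&(h[...,0]>10)&(h[...,0]<20)&(h[...,2]>90); m[:20]=0; m[150:]=0; m[:,:190]=0; m[:,330:]=0
c=cv2.convexHull(blobs(m,300)[0]); e=cv2.fitEllipse(c); print("coaster",ray(s,e[0],5),e)
im=s["image"].copy(); cv2.ellipse(im,e,(0,255,0),1)
# pan, top and wrist
t=snapshot("top"); h=hsv(t); m=(h[...,1]<25)&(h[...,2]>165); m[:135]=0;m[210:]=0;m[:,:215]=0;m[:,290:]=0
e2=cv2.minEnclosingCircle(blobs(m,500)[0]); print("top pan",ray(t,e2[0],100),e2)
p=look(638,36,430,); st=read_state(); print(st["time_s"],st["tcp_pos"])
h=hsv(p); m=(h[...,1]<25)&(h[...,2]>190)
c=blobs(m,3000)[0]; e3=cv2.fitEllipse(cv2.convexHull(c)); print("pan",ray(p,e3[0],100),e3)
im2=p["image"].copy(); cv2.ellipse(im2,e3,(0,255,0),1)
cv2.imwrite("pics/c1.png",cv2.resize(np.hstack([im,im2]),(800,300)))
E
```

```text
w [435.37534635 -46.64417682] (247.75820922851562, 91.88516235351562) 25.656124114990234
coaster [[434.94206549 -58.30897407]] ((259.5748291015625, 88.86201477050781), (93.14684295654297, 98.20516204833984), 3.384983539581299)
top pan [[633.41473174  42.29151042]] ((248.83474731445312, 173.60804748535156), 33.3861083984375)
4.15 [553.62408023  36.41211994 460.45087787]Traceback (most recent call last):
  File "<stdin>", line 11, in <module>
IndexError: list index out of range
```

```bash
python3 - <<'E'
from h import *
p=shot("wrist","p1"); h=hsv(p)
for q in [(254,88),(254,40),(200,88),(254,130)]: print(q,h[q[1],q[0]],p["image"][q[1],q[0]])
E
```

```text
(254, 88) [ 65   8 185] [180 185 179]
(254, 40) [ 73  10 185] [181 185 178]
(200, 88) [ 60   5 189] [185 189 185]
(254, 130) [ 66   7 181] [177 181 176]
```

View pics/p1.png

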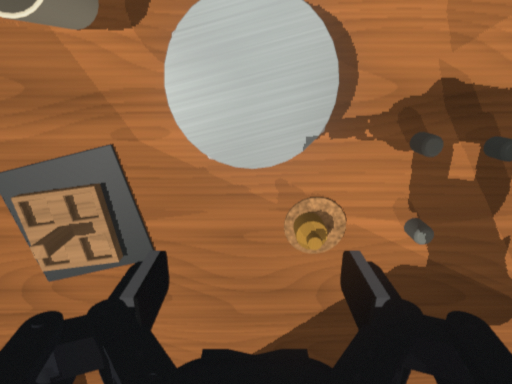

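The pan disc is at about (252,78), barely clipped at the top edge. I'll fit it without the border pixels, then look at the carrier.

```bash
cat >> h.py <<'E'
def find_pan(s,z=100):
    h=hsv(s); m=(h[...,1]<25)&(h[...,2]>160)&(np.indices(h.shape[:2])[0]<250)
    c=cv2.convexHull(blobs(m,3000)[0])[:,0]; c=c[(c[:,1]>3)]
    e=cv2.fitEllipse(c); return ray(s,e[0],z)[0],e
def rect(s,mask,z,amin=2000):  # centre, yaw, sides of the largest blob's min-area rect on plane z
    c=cv2.convexHull(blobs(mask,amin)[0])[:,0]
    return cv2.minAreaRect(ray(s,c,z).astype(np.float32))
def wood(s):
    h=hsv(s); return (h[...,0]>=8)&(h[...,0]<22)&(h[...,2]>60)
def grey(s,lo=30): 
    h=hsv(s); return (h[...,1]<75)&(h[...,2]>lo)&(h[...,2]<130)
E
python3 - <<'E'
from h import *
s=snapshot("wrist"); print("pan",find_pan(s))
s=look(432,313,330); print(read_state()["time_s"]); cv2.imwrite("pics/k1.png",s["image"])
h=hsv(s)
for q in [(254,88),(254,60),(200,88),(330,100),(170,100),(254,5)]: print(q,h[q[1],q[0]])
E
```

```text
pan (array([647.95462168,  38.88100955]), ((250.72006225585938, 74.68598175048828), (173.647705078125, 185.4498748779297), 178.62857055664062))
5.45
(254, 88) [ 15 123 201]
(254, 60) [ 15 125 182]
(200, 88) [ 15 125 206]
(330, 100) [13 21 86]
(170, 100) [ 15 124 202]
(254, 5) [ 14 124 193]
```

View pics/k1.png

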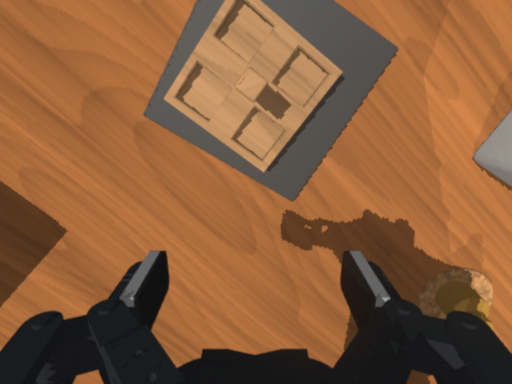

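The carrier is at (253,83), rotated and off-centre on the mat, which is clipped at the top edge of the picture. I'll measure both from higher up.

```bash
python3 - <<'E'
from h import *
s=look(460,300,440); print(read_state()["time_s"])
h=hsv(s); k=(h[...,1]<148)&(h[...,1]>90)&(h[...,0]>=12)&(h[...,0]<=19)&(h[...,2]>110)
g=(h[...,1]<70)&(h[...,2]<140)&(h[...,2]>50)
both=(h[...,1]<148)&(h[...,2]>50)
k=k.copy(); 
for m in (k,g,both): m[220:]=0
g=cv2.morphologyEx(g.astype(np.uint8),cv2.MORPH_CLOSE,np.ones((5,5)))
rk=rect(s,cv2.morphologyEx(k.astype(np.uint8),cv2.MORPH_CLOSE,np.ones((7,7))),21); rm=rect(s,g,5); print("carrier",rk,"mat",rm)
im=s["image"].copy()
for r,z,c in ((rk,21,(0,255,0)),(rm,5,(0,0,255))):
    b=cv2.boxPoints(r); cv2.polylines(im,[px(s,np.c_[b,np.full(4,z)]).astype(np.int32)],True,c,1)
cv2.imwrite("pics/k2.png",im)
p=look(625,36,450); w=find_pan(p); print("pan",w)
t=snapshot("top"); h=hsv(t); g=(h[...,1]<70)&(h[...,2]<140)&(h[...,2]>50); g[:200]=0;g[280:]=0;g[:,:115]=0;g[:,210:]=0
g=cv2.morphologyEx(g.astype(np.uint8),cv2.MORPH_CLOSE,np.ones((3,3)));print("top mat",rect(t,g,5,500))
m=(hsv(t)[...,1]<28)&(hsv(t)[...,2]>150); m[:135]=0;m[210:]=0;m[:,:210]=0;m[:,290:]=0
c=cv2.convexHull(blobs(m,500)[0]); print("toppan",ray(t,cv2.fitEllipse(c)[0],100),cv2.fitEllipse(c))
E
```

```text
6.0167
carrier ((433.3317565917969, 315.8597106933594), (124.36297607421875, 124.16072082519531), 8.029232025146484) mat ((447.00775146484375, 307.58685302734375), (188.8679962158203, 187.7201690673828), 13.7893648147583)
pan (array([647.25982979,  36.82324838]), ((248.7460479736328, 64.84916687011719), (165.0498504638672, 178.5663299560547), 178.38536071777344))
top mat ((447.8453674316406, 291.940673828125), (249.2630157470703, 237.30264282226562), 89.80835723876953)
toppan [[651.53961624  34.35349664]] ((251.5924530029297, 167.16592407226562), (51.82126235961914, 63.264408111572266), 104.0644760131836)
```

View pics/k2.png

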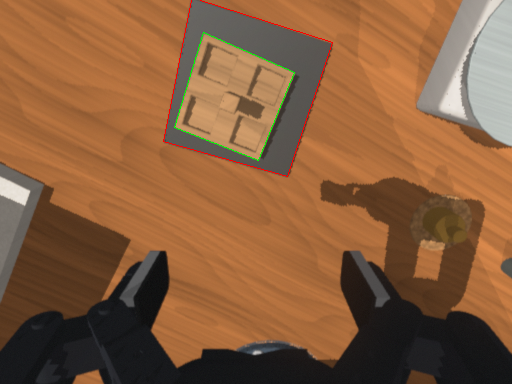

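The carrier box (green) and mat box (red) both fit tightly. Next I'll fit the pan as a circle on its own plane, robustly, from higher up.

```bash
cat >> h.py <<'E'
from scipy.optimize import least_squares
def find_pan(s,z=100):
    h=hsv(s); m=(h[...,1]<25)&(h[...,2]>150); m[250:]=0
    c=blobs(m,3000)[0][:,0]; c=c[c[:,1]>3]; P=ray(s,c,z)
    r=least_squares(lambda a:np.hypot(*(P-a[:2]).T)-a[2],[*P.mean(0),90],loss="soft_l1",f_scale=1)
    return r.x,np.median(abs(r.fun))
E
python3 - <<'E'
from h import *
for a in ((620,36,510),(645,37,520)):
    p=look(*a); print(find_pan(p))
cv2.imwrite("pics/p2.png",p["image"]); print(read_state()["time_s"])
s=look(560,-215,480); h=hsv(s); cv2.imwrite("pics/s1.png",s["image"])
g=(h[...,1]<60)&(h[...,2]>35)&(h[...,2]<150); g[240:]=0
for c in blobs(g,80): e,r=cv2.minEnclosingCircle(c); print(ray(s,e,18),np.round(e),round(r,1),cv2.contourArea(c))
E
```

```text
(array([639.63109683,  38.57878449,  88.02140902]), np.float64(0.34944319200189966))
(array([639.75399661,  38.66142892,  87.83797855]), np.float64(0.3556631878516612))
7.8167
[[655.91475171  13.48682069]] [132. 186.] 58.7 1912.5
[[ 556.60240818 -305.30579624]] [290.  28.] 13.3 407.0
[[ 562.7938195  -198.23275304]] [248.  97.] 10.0 280.0
[[ 429.29141059 -211.55751564]] [328. 136.] 10.1 268.0
[[ 760.93860181 -154.68197699]] [108.  51.] 12.8 122.5
[[763.69243544 -65.30064229]] [ 84. 108.] 11.9 104.0
[[763.97541091 -93.39979234]] [91. 90.] 12.5 100.0
[[ 762.49809482 -123.82945522]] [100.  71.] 12.3 99.0
```

View pics/s1.png

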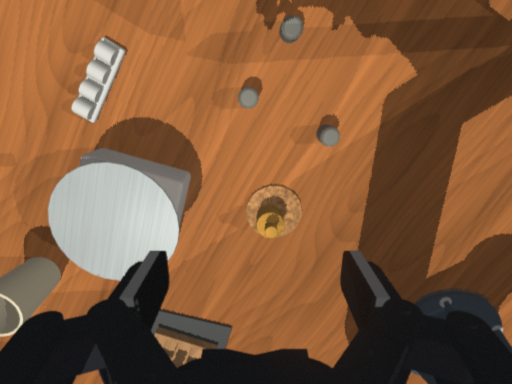

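The picture shows the seals at (290,28), (248,97) and (328,136), and everything stands clear. I'll check the balance with the weight now.

```bash
cat >> h.py <<'E'
PAN=np.array([639.7,38.6]); COAST=np.array([435,-58.3]); MAT=np.array([447,307.6])
def st(tag=""):
    s=read_state(); print(tag,"t",round(s["time_s"],1),"gap",round(s["finger_gap"],1),"F",np.round(s["contact_force"],1),"gf",round(s["gripper_force"],1),"g",np.round(s["tcp_pos"]-[0,0,155],1))
E
python3 - <<'E'
from h import *
s=look(435,-47,330); w,e,r=find_weight(s,5); print(w,e,r)
over(*w,110,np.pi/2); line(*w,29,120); st(); gripper_close(40); st("gripped")
line(*w,170,200); st("lift"); 
y=np.pi/2
over(*PAN,170,y); line(*PAN,128,100); st("above"); line(*PAN,116,25); hold(.3); st("low"); ungrasp(); hold(1.5); st("released")
t=snapshot("side"); cv2.imwrite("pics/side1.png",t["image"][130:280,170:370])
E
```

```text
[435.262431   -46.71103668] (256.9038391113281, 91.0) 25.687747955322266
 t 11.7 gap 85.0 F [ 0.1 -0.4  0.2] gf 0.0 g [435.4 -46.6  29.4]
gripped t 12.2 gap 44.7 F [0.6 2.5 6.1] gf 40.2 g [435.2 -46.5  29.9]
lift t 13.0 gap 44.6 F [ 0.4  0.  -5.1] gf 41.7 g [434.6 -46.5 169.2]
above t 14.5 gap 44.4 F [ 0.4 -0.4 -5. ] gf 41.6 g [639.5  38.2 128. ]
low t 15.4 gap 44.5 F [ 2.6 -1.  -1.1] gf 42.0 g [640.3  38.5 116.5]
released t 17.4 gap 85.5 F [1.  0.2 0.3] gf 0.0 g [639.7  38.6 116. ]
```

View pics/side1.png

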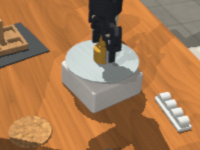

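The weight stands on the pan. I'll lift clear, measure its position there and then put it back.

```bash
python3 - <<'E'
from h import *
line(*PAN,200,150); s=look(*PAN,440); w,e,r=find_weight(s,90.2); print("weight on pan",w,r); hold(.5)
over(*w,180,np.pi/2); line(*w,115.5,80); gripper_close(40); st("grip"); line(*w,170,60); st("lift")
over(*COAST,110,np.pi/2); st(); line(*COAST,34,100); hit=line(*COAST,27,15,guard=2.5); st(f"down {hit}"); ungrasp(); line(*COAST,130,150)
s=look(*COAST,330); w,e,r=find_weight(s,5); print("weight back",w,e,r); cv2.imwrite("pics/w3.png",s["image"]); st()
E
```

```text
weight on pan [639.88953135  37.83793157] 21.634492874145508
grip t 21.4 gap 44.3 F [0.8 1.5 0.5] gf 43.2 g [640.   38.  115.8]
lift t 22.5 gap 44.4 F [ 0.3  0.2 -5. ] gf 42.7 g [639.6  37.9 169.5]
 t 23.4 gap 44.7 F [ 0.2 -0.4 -5.2] gf 42.7 g [437.  -58.9 110.5]
down True t 24.6 gap 44.6 F [ 0.4 -0.2  4.8] gf 43.6 g [435.2 -58.4  31.4]
weight back [436.02753788 -59.86559793] (255.5, 86.41999816894531) 26.00830078125
 t 26.5 gap 85.7 F [ 0.6 -0.2 -0.1] gf 0.0 g [355.3 -36.3 206.4]
```

View pics/w3.png

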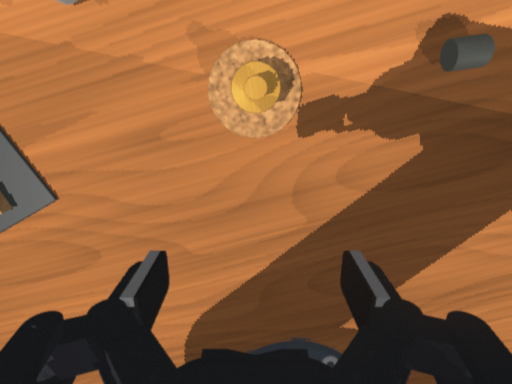

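The weight is back, centred on its coaster at (255,87). Next is the carrier.

```bash
python3 - <<'E'
from h import *
C=np.array([433.3,315.9]); a=np.radians(8.03)
over(*C,150,a); line(*C,68.5,120); gripper_close(60); st("grip"); line(*C,120,100); st(); line(*C,230,200)
over(*PAN,230,a); line(*PAN,170,120); st("above"); line(*PAN,158.5,25); hold(.3); st("low"); ungrasp(); hold(.5); st("rel"); line(*PAN,260,200)
s=look(*PAN,480); h=hsv(s); k=(h[...,1]<148)&(h[...,1]>90)&(h[...,0]>=12)&(h[...,0]<=19)&(h[...,2]>110); k[220:]=0
print(rect(s,cv2.morphologyEx(k.astype(np.uint8),cv2.MORPH_CLOSE,np.ones((7,7))),95.3+16)); cv2.imwrite("pics/k3.png",s["image"])
s=look(540,-215,480); h=hsv(s)
g=(h[...,1]<60)&(h[...,2]>35)&(h[...,2]<150); g[240:]=0
for c in blobs(g,80): e,r=cv2.minEnclosingCircle(c); print(ray(s,e,18),np.round(e),round(r,1),cv2.contourArea(c))
st()
E
```

```text
grip t 29.3 gap 18.9 F [ 0.4 -0.8  3.2] gf 59.4 g [433.6 316.   68.9]
 t 30.0 gap 19.6 F [-0.6 -0.1 -3.1] gf 58.6 g [433.  315.7 119.7]
above t 32.7 gap 19.2 F [ 0.4 -0.3 -2.9] gf 58.7 g [639.9  39.1 170.5]
low t 33.6 gap 19.0 F [ 1.8 -0.7  0.9] gf 59.0 g [639.9  38.5 158.7]
rel t 34.7 gap 85.5 F [-0.1 -0.3 -0.5] gf 0.0 g [639.7  38.6 158.5]
((639.306640625, 39.00128173828125), (138.1107940673828, 135.84156799316406), 9.309540748596191)
[[ 729.94420579 -346.28228106]] [374. 176.] 22.4 845.5
[[ 413.06096273 -261.54093423]] [170. 121.] 14.2 412.0
[[ 556.39636677 -305.13409708]] [265. 150.] 10.3 272.5
[[ 760.09382366 -125.80567058]] [418.  19.] 11.7 113.5
[[ 759.80371077 -155.60073244]] [414.  43.] 11.7 113.0
[[ 563.15265778 -199.34393302]] [271.  77.] 10.2 97.5
 t 37.1 gap 85.5 F [0.1 0.3 0.9] gf 0.0 g [ 540.  -296.7  356.5]
```

View pics/k3.png

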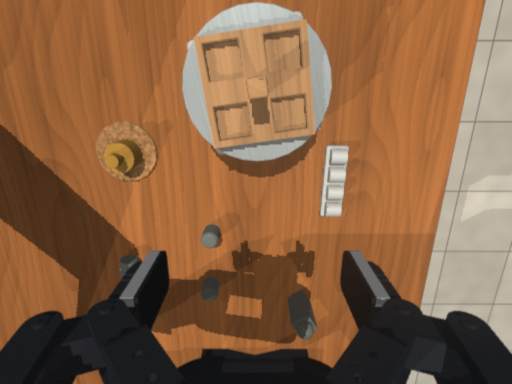

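The carrier is on the pan, looking centred, with its corners near (196,40), (303,22), (316,137) and (218,148). The near seal has been knocked to about (413,-261), so I'll check that it still stands and remeasure the carrier.

```bash
cat >> h.py <<'E'
def carrier(s,z):
    h=hsv(s); k=(h[...,1]<150)&(h[...,1]>95)&(h[...,0]>=12)&(h[...,0]<=19)&(h[...,2]>110); k[220:]=0
    k=cv2.morphologyEx(cv2.morphologyEx(k.astype(np.uint8),cv2.MORPH_CLOSE,np.ones((5,5))),cv2.MORPH_OPEN,np.ones((13,13)))
    return rect(s,k,z)
def seal(s,near,z=36):  # top disc/outline centre of seal nearest to a point
    h=hsv(s); g=(h[...,1]<75)&(h[...,2]>35)&(h[...,2]<165); g[240:]=0
    P=[(ray(s,cv2.minEnclosingCircle(c)[0],z)[0],cv2.minEnclosingCircle(c)[1],cv2.contourArea(c)) for c in blobs(g,80)]
    return min(P,key=lambda p:np.hypot(*(p[0]-near)))
E
python3 - <<'E'
from h import *
ims=[]
for p in ((413,-261),(556,-305),(563,-199)):
    s=look(*p,330); print(seal(s,p)); ims.append(s["image"][:240,130:390])
s=look(*PAN,480); print(carrier(s,111.3)); ims.append(s["image"][:240,130:390])
cv2.imwrite("pics/s2.png",np.vstack([np.hstack(ims[:2]),np.hstack(ims[2:])])); st()
E
```

```text
(array([ 412.98640966, -261.54458694]), 21.95459747314453, 991.5)
(array([ 555.97128086, -304.44068512]), 16.041189193725586, 723.0)
(array([ 562.10793376, -198.37531636]), 15.980834007263184, 721.0)
((639.9970092773438, 38.342742919921875), (123.54024505615234, 124.15866088867188), 7.309079647064209)
 t 40.4 gap 85.8 F [-0.3  0.2 -0.2] gf 0.0 g [638.7 -46.3 355.3]
```

View pics/s2.png

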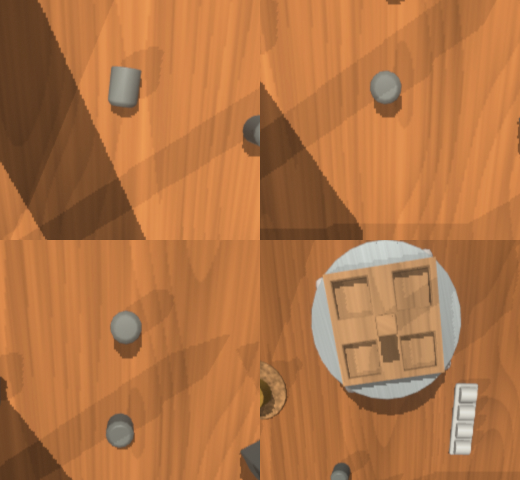

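The seal near (413,-261) is lying on its side (crop position about (124,87)), and the other two stand. The carrier on the pan measures (640.0, 38.3) at 7.3°. I'll load the two upright seals first.

```bash
cat >> h.py <<'E'
CAR=np.array([640.0,38.4]); CA=np.radians(7.5)
def well(sx,sy):
    c,s=np.cos(CA),np.sin(CA); p=34*np.array([c*sx-s*sy,s*sx+c*sy]); return CAR+p, CA+np.arctan2(sy,sx)+np.pi/2
def load(near,sx,sy,n):
    s=look(*near,330); p,r,_=seal(s,near); print("seal",p,r)
    W,yaw=well(sx,sy)
    over(*p,110,yaw); line(*p,32,120); gripper_close(30); st("grip"); line(*p,200,200)
    over(*W,200,yaw); line(*W,140,120); st("above"); line(*W,131.8-1.1*n,25); st("low"); ungrasp(); hold(.2); line(*W,220,150); st("rel")
E
python3 - <<'E'
from h import *
load((562.1,-198.4),1,-1,0)
load((556,-304.4),1,1,1)
s=look(413,-261.5,195); cv2.imwrite("pics/l0.png",s["image"]); np.savez("l0.npz",T=s["world_from_camera"])
h=hsv(s); g=(h[...,1]<75)&(h[...,2]>35)&(h[...,2]<190); g[240:]=0
c=blobs(g,300)[0]; r=cv2.minAreaRect(ray(s,c[:,0],15).astype(np.float32)); print("lying",r, cv2.boxPoints(r))
x,y,w,hh=cv2.boundingRect(c); cr=s["image"][max(0,y-20):y+hh+20,x-20:x+w+20]; f=min(780/cr.shape[1],580/cr.shape[0]); cv2.imwrite("pics/l1.png",cv2.resize(cr,None,fx=f,fy=f,interpolation=cv2.INTER_CUBIC)); print(x,y,w,hh,f); st()
E
```

```text
seal [ 562.21380647 -198.48603012] 15.980834007263184
grip t 43.7 gap 29.0 F [-0.5  0.5  5.6] gf 29.6 g [ 562.3 -198.5   32.6]
above t 46.3 gap 28.4 F [-0.4 -0.4  0.1] gf 29.6 g [678.4   8.4 140.3]
low t 46.8 gap 28.7 F [-0.8 -0.1 -0.3] gf 29.8 g [678.1   9.2 131.9]
rel t 48.3 gap 85.7 F [-0.3  0.5 -0. ] gf 0.0 g [677.7   9.2 219.3]
seal [ 556.1120935  -304.55757696] 15.978114128112793
grip t 52.4 gap 28.7 F [-0.2  0.7  4.4] gf 29.9 g [ 556.3 -304.6   32.7]
above t 55.6 gap 28.4 F [0.3 0.3 0. ] gf 29.6 g [669.6  76.1 140.3]
low t 56.1 gap 29.1 F [-0.8  0.3  0.5] gf 29.7 g [669.2  76.6 130.8]
rel t 57.6 gap 85.2 F [-0.7  0.7 -0.9] gf 0.0 g [668.8  76.6 219.3]
lying ((413.5909423828125, -262.34783935546875), (37.71210861206055, 29.22153091430664), 82.77296447753906) [[ 396.72412 -279.21603]
 [ 425.7135  -282.89212]
 [ 430.45776 -245.47964]
 [ 401.46838 -241.80356]]
217 54 75 71 5.225225225225225
 t 59.4 gap 85.3 F [-0.1 -0.3  0.4] gf 0.0 g [ 342.1 -219.3   71.9]
```

View pics/l1.png

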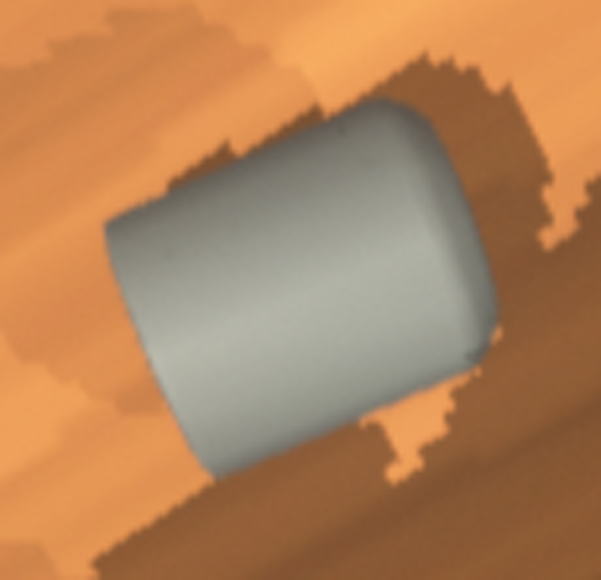

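The bevelled top is the right-hand end in this picture, at crop position (450,230). I'll grip the seal across its diameter with the tool tilted 45°, swing it upright and set it down. First I'll check reach.

```bash
cat >> h.py <<'E'
def tq(d,sgn):  # tool 45 deg: pointing down and along sgn*d ; closing line d x z
    z=np.array([sgn*d[0],sgn*d[1],-1])/2**.5; k=np.array([d[1],-d[0],0.])
    out=[]
    for y in (k,-k):
        q=R.from_matrix(np.c_[np.cross(y,z),y,z]).as_quat(); out.append(q[[3,0,1,2]])
    return z,out
E
python3 - <<'E'
from h import *
s=snapshot("wrist"); b=ray(s,(197+455/5.225,34+225/5.225),15)[0]; C=np.array([413.6,-262.3]); d=b-C; print("bevel",b)
ax=np.array([np.cos(np.radians(82.77)),np.sin(np.radians(82.77))]); d=ax*np.sign(d@ax); print("d",d)
z,qs=tq(d,-1)
for q in qs:
    for hgt in (24,90,150): print("init",hgt,inverse_kinematics(np.array([*(C+7*d),hgt])-155*z,q))
for P in ((480,-230),(560,-200)):
  for ang in np.arange(0,360,30):
    dd=np.array([np.cos(np.radians(ang)),np.sin(np.radians(ang))]); z2,q2=tq(dd,1)
    for i,q in enumerate(q2):
        g=np.array([*(np.array(P)-9*dd),25]); j=[inverse_kinematics(g+[0,0,k]-155*z2,q) for k in (0,60,150)]
        if all(x is not None for x in j): print(P,ang,i,np.round(j[0],2))
print(read_state()["joint_pos"])
E
```

```text
bevel [ 411.11204951 -279.14996798]
d [-0.12585269 -0.99204894]
init 24 [-1.05938218  0.95773467  1.6172388   0.455649    1.27488455  1.91139289]
init 90 [-1.05938218  0.84556427  1.62318083  0.44393954  1.37056572  1.95901949]
init 150 [-1.05938218  0.74810493  1.61192072  0.436878    1.46892909  2.00588261]
init 24 [-1.05938218  0.95773467  1.6172388   0.455649    1.27488455 -1.23019976]
init 90 [-1.05938218  0.84556427  1.62318083  0.44393954  1.37056572 -1.18257316]
init 150 [-1.05938218  0.74810493  1.61192072  0.436878    1.46892909 -1.13571004]
(480, -230) 0 0 [-1.01  0.98  2.25  2.2   0.83 -1.67]
(480, -230) 0 1 [-1.01  0.98  2.25  2.2   0.83  1.47]
(480, -230) 30 0 [-1.08  0.92  2.02  1.34  0.81 -1.29]
(480, -230) 30 1 [-1.08  0.92  2.02  1.34  0.81  1.85]
(480, -230) 60 0 [-1.03  0.93  1.75  0.79  1.07 -1.11]
(480, -230) 60 1 [-1.03  0.93  1.75  0.79  1.07  2.03]
(480, -230) 90 0 [-0.91  0.98  1.5   0.46  1.35 -1.17]
(480, -230) 90 1 [-0.91  0.98  1.5   0.46  1.35  1.97]
(480, -230) 120 0 [-0.77  1.03  1.32  0.2   1.56 -1.37]
(480, -230) 120 1 [-0.77  1.03  1.32  0.2   1.56
[... 1300 characters left out ...]
0 1 [-0.53  1.11  1.05 -0.    1.77  1.57]
(560, -200) 180 0 [-0.4   1.11  1.07 -0.28  1.71 -1.9 ]
(560, -200) 180 1 [-0.4   1.11  1.07 -0.28  1.71  1.24]
(560, -200) 210 0 [-0.28  1.06  1.22 -0.54  1.49 -2.15]
(560, -200) 210 1 [-0.28  1.06  1.22 -0.54  1.49  0.99]
(560, -200) 240 0 [-0.2   0.99  1.46 -0.82  1.16 -2.29]
(560, -200) 240 1 [-0.2   0.99  1.46 -0.82  1.16  0.85]
(560, -200) 270 0 [-0.19  0.94  1.74 -1.29  0.81 -2.23]
(560, -200) 270 1 [-0.19  0.94  1.74 -1.29  0.81  0.91]
(560, -200) 330 0 [-0.53  0.95  2.16  3.13  0.75 -1.57]
(560, -200) 330 1 [-0.53  0.95  2.16  3.13  0.75  1.57]
[-8.46582511e-01  6.13773773e-01  2.11656644e+00  4.93684312e-05
  4.09691334e-01  1.24615622e+00]
```

```bash
python3 - <<'E'
from h import *
g0=read_state()["tcp_pos"]; servo_line(g0+[0,0,100])
C=np.array([413.6,-262.3]); d=np.array([-0.1259,-0.992]); z,qs=tq(d,-1); G=np.array([*(C+7*d),24]); q=qs[1]
move_pose(G+[0,0,110]-155*z,q); hit=servo_line(G-155*z,vel=80,guard=8); st(f"tilt {hit}"); gripper_close(40); st("grip")
servo_line(G+[0,0,130]-155*z,vel=120); st("lift")
a=np.radians(210); dd=np.array([np.cos(a),np.sin(a)]); z2,q2=tq(dd,1); P=np.array([480,-230]); F=np.array([*(P-9*dd),25.5])
move_pose(F+[0,0,130]-155*z2,q2[1]); servo_line(F+[0,0,6]-155*z2,vel=120); hit=servo_line(F-155*z2,vel=15,guard=3); st(f"down {hit}")
s=shot("side","u0"); ungrasp(); hold(.3); servo_line(F-155*z2-90*z2,vel=100)
s=look(*P,330); print(seal(s,P)); cv2.imwrite("pics/u1.png",cv2.resize(s["image"][:240,130:390],(520,480))); st()
E
```

```text
tilt False t 63.8 gap 85.4 F [0.5 0.  0.1] gf 0.0 g [ 399.  -378.1  -20.9]
grip t 64.4 gap 28.2 F [-1.1 -0.7  2. ] gf 40.0 g [ 398.9 -378.1  -21.1]
lift t 65.6 gap 28.2 F [ 0.5  0.5 -0.2] gf 39.8 g [ 398.8 -377.8  107.9]
down True t 69.0 gap 28.3 F [1.1 1.1 3.5] gf 40.2 g [ 582.9 -170.7  -19.5]
(array([ 480.32005554, -231.07656894]), 15.908914566040039, 727.0)
 t 71.8 gap 85.5 F [ 0.4 -0.1  0.2] gf 0.0 g [ 400.6 -251.1  206.2]
```

View pics/u1.png

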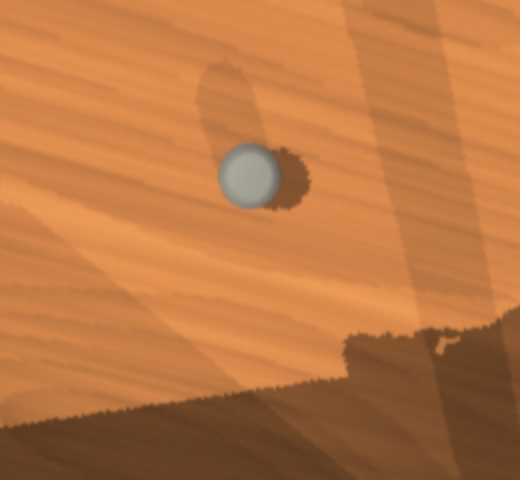

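It stands upright with the bevel on top, at crop position (250,176). I'll load it and check numerically from now on.

```bash
python3 - <<'E'
from h import *
load((480.3,-231),-1,1,2); hold(1)
s=look(*CAR,480); h=hsv(s); print("carrier",carrier(s,108))
g=(h[...,1]<75)&(h[...,2]>35)&(h[...,2]<165); g[240:]=0
for c in blobs(g,150):
    e,r=cv2.minEnclosingCircle(c); p=ray(s,e,92.1+41)[0]
    if np.hypot(*(p-CAR))<110: print("blob",p,round(r*(480-133)/303*.97,1),cv2.contourArea(c))
for w in ((1,-1),(1,1),(-1,1)): print("well",w,well(*w)[0])
s=look(*COAST,330); print("weight",find_weight(s,5)); st()
E
```

```text
seal [ 480.33100437 -231.13904667] 16.007909774780273
grip t 74.5 gap 28.5 F [-0.6  0.6  4.8] gf 29.6 g [ 480.4 -231.2   32.6]
above t 78.3 gap 28.5 F [ 0.5  0.8 -0.8] gf 29.6 g [602.2  67.5 140.3]
low t 78.9 gap 28.6 F [-0.3  0.3  0.5] gf 29.7 g [601.8  67.7 129.6]
rel t 80.4 gap 85.5 F [ 0.5  0.5 -0.3] gf 0.0 g [601.4  67.7 219.4]
carrier ((630.2490234375, 25.99932861328125), (135.15249633789062, 110.23336791992188), 47.962242126464844)
blob [698.80760553  47.68961157] 56.2 1090.0
blob [603.85056944  65.14442717] 17.9 651.0
blob [668.12470289  74.74922058] 17.0 621.0
blob [676.07775799   9.72231148] 15.0 510.5
blob [644.28608425 -21.36464042] 52.5 378.0
well (1, -1) [678.14701582   9.12876525]
well (1, 1) [669.27123475  76.54701582]
well (-1, 1) [601.85298418  67.67123475]
weight (array([434.8478448 , -59.04499097]), (254.0, 85.5), 26.19647216796875)
 t 83.3 gap 85.5 F [-0.1  0.7 -0.4] gf 0.0 g [ 494.8 -117.7  207.5]
```

```bash
python3 - <<'E'
from h import *
over(*CAR,230,CA); line(*CAR,155,120); gripper_close(80); st("grip"); line(*CAR,170,30); hold(.2); st("lift"); line(*CAR,240,120)
a=np.radians(13.8); over(*MAT,240,a); line(*MAT,78,120); st("above"); hit=line(*MAT,66.5,15,guard=3); st(f"down {hit}"); ungrasp(); hold(.3); line(*MAT,200,150); st("rel")
s=look(460,300,440); h=hsv(s); g=(h[...,1]<75)&(h[...,2]>35)&(h[...,2]<165); 
k=(h[...,1]<148)&(h[...,1]>90)&(h[...,0]>=12)&(h[...,0]<=19)&(h[...,2]>80); k[230:]=0
print("carrier",rect(s,cv2.morphologyEx(cv2.morphologyEx(k.astype(np.uint8),cv2.MORPH_CLOSE,np.ones((31,31))),cv2.MORPH_OPEN,np.ones((13,13))),21))
cv2.imwrite("pics/f1.png",s["image"])
p=look(*PAN,510); print("pan",find_pan(p)); w=look(*COAST,330); print("weight",find_weight(w,5)); st()
# bystanders: compare with the first top picture
t=snapshot("top")["image"]; o=cv2.imread("pics/top0.png"); df=cv2.absdiff(t,o).max(2)
for n,(x,y) in dict(jar=(172,139),rest=(299,134),tall=(380,146)).items(): print(n,df[y-14:y+15,x-18:x+19].mean())
E
```

```text
grip t 85.6 gap 19.1 F [-0.  -0.5  0.3] gf 78.4 g [640.   38.5 155.1]
lift t 86.5 gap 19.1 F [ 0.5 -1.  -4.3] gf 78.2 g [639.9  38.4 169.7]
above t 90.0 gap 19.0 F [ 0.1  0.8 -4.2] gf 78.3 g [447.3 307.7  78.7]
down True t 90.6 gap 18.9 F [-0.5 -0.2  5.2] gf 79.5 g [446.9 307.6  68.6]
rel t 92.6 gap 85.4 F [ 0.5 -0.5 -0.7] gf 0.0 g [446.6 307.4 199.3]
carrier ((444.7159118652344, 314.2740173339844), (182.57669067382812, 198.12379455566406), 13.783763885498047)
pan (array([639.60472269,  38.71531888,  87.97293419]), np.float64(0.30614318811795727))
weight (array([435.718505 , -59.1535209]), (253.5, 87.58000183105469), 26.00830078125)
 t 95.5 gap 85.3 F [-0.1 -0.9  0.4] gf 0.0 g [ 394.1 -130.2  207.6]
jar 6.5507921714818265
rest 6.559179869524697
tall 6.047530288909599
```

```bash
python3 - <<'E'
from h import *
s=look(447,307.6,440); h=hsv(s); k=(h[...,1]<148)&(h[...,1]>90)&(h[...,0]>=12)&(h[...,0]<=19)&(h[...,2]>80); k[230:]=0
P=ray(s,np.argwhere(cv2.morphologyEx(k.astype(np.uint8),cv2.MORPH_OPEN,np.ones((4,4))))[:,::-1],21); P=P[np.hypot(*(P-MAT).T)<95]
print("carrier",cv2.minAreaRect(cv2.convexHull(P.astype(np.float32))))
g=(h[...,1]<40)&(h[...,2]>95)&(h[...,2]<200)
c,si=np.cos(np.radians(13.8)),np.sin(np.radians(13.8))
for b in blobs(g,100):
    e,r=cv2.minEnclosingCircle(b); p=ray(s,e,46)[0]-MAT
    if np.hypot(*p)<95: print("seal local",np.round([c*p[0]+si*p[1],-si*p[0]+c*p[1]],1),round(r,1),cv2.contourArea(b))
over(447,307.6,300,0.24); st()
E
```

```text
carrier ((448.0797119140625, 306.333740234375), (124.32967376708984, 125.0679702758789), 14.34756851196289)
seal local [33.7 34.6] 11.3 356.0
seal local [-33.3  33.4] 11.1 351.0
seal local [ 32.8 -32.3] 10.7 314.5
 t 97.5 gap 85.2 F [-0.1  1.  -0.3] gf 0.0 g [447.1 307.5 299.3]
```

Carrier centred on the mat, all three seals round in their wells, weight on its coaster, and pan empty.

```bash
python3 -c "
from bench import *
print(job_done())"
```

```text
the job is handed in; nothing more can be done
None
```

I handed the job in at about 98 s: the balance was checked with the weight, which is back centred on its coaster, and the carrier with all three seals upright (one was knocked over and I stood it up again) was weighed and set within about 2 mm of the mat's middle, leaving the pan empty and the jar, brush rest and tall seal untouched.

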